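# Seat the oil-well strip and hold its sprung dust shutter half open

### The job

Slide the boxwood strip of oil wells along its runway, under the dust cover, until it is fully home against the stop, keeping the shutter shut meanwhile. Then slide the sprung shutter on top of the cover to half travel, so that the two outer wells lie open while the two inner wells stay covered, and finish holding it there with the gripper, since it springs shut when let go. Never draw it on over the inner wells, and leave the other things on the worktop where they are.

Things in the scene. Friction and masses are not known exactly. Their poses are not given: they have to be found in the camera images.
- mouth (a point): Middle of the mouth of the dust cover, a fixed low wooden tunnel, on its channel floor 3 mm above the worktop. Axes: z up, +y level into the tunnel (the strip is slid in and the shutter opens that way), x across. Tunnel: 40 mm wide, y = 1 to 82 mm, inside 23 mm wide and 15 mm high. Brass guides along its roof stand 28 mm above the worktop and run on past its end to y = 122 mm.
- runway_end (a point): Middle of the outer end of the open runway before the mouth, 58 mm out, on its floor 3 mm above the worktop; axes as mouth. The floor is 40 mm wide; two guide rails along it, 23 mm apart inside, 3.5 mm wide, have their tops 6 mm above the worktop.
- strip_center (a point): Centre (half-way up) of the loose boxwood strip with four dark red oil wells in a row: 20 mm wide (x), 80 mm long (y), 12 mm thick, about 30 g, top 15 mm above the worktop. It starts between the rails, its inner part under the cover and 30 to 54 mm of its outer end sticking out of the mouth, and slides easily: push its outer end face above the rails, or draw it by its sides.
- strip_home (a point): Where the strip's centre lies when the strip is fully home against the stop inside the cover: 36 mm in from the mouth. The strip then still sticks 4 mm out of the mouth. Axes as mouth.
- shutter (a joint): Travel (m) of the steel shutter plate on the cover's roof: 0 = shut (edge level with the mouth, all wells covered), 0.072 = fully open, half travel = 0.036. It opens towards +y of mouth, outer wells first. A spring shuts it: 2 N when shut, rising evenly to 6 N at half travel and 10 N fully open.
- half_mark (a point): Midway between two small round steel pips on the brass guides, 36 mm in from the mouth, 28 mm above the worktop. At half travel the shutter's edge nearest the mouth is level with these pips, midway between the second and third well of the seated strip.
- shutter_grip (a point): Point in the shutter's brass thumb piece, an upright block 24 mm wide (x) and 14 mm thick (y, the sliding direction) whose top is 60 mm above the worktop; the point is on its middle line, 15 mm below the top. Around its foot is a plate 24 mm long in y, top 27 mm above the worktop. It is 20 mm in from the mouth when shut and moves with the shutter. Axes as mouth.
- tin: Bystander: round grey aluminium tin, 36 mm across, 19 mm high, beside the cover; origin at its underside.
- loupe: Bystander: black eyeglass standing on the worktop, 36 mm across, 31 mm high; origin at its underside.
- wheel: Bystander: brass clock wheel, 34 mm across, 11 mm high; origin at its underside.
- movement: Bystander: round holder with an open watch movement, 53 mm across, 27 mm high; origin at its underside.
- driver: Bystander: small black-handled screwdriver lying near the right front of the worktop, 93 mm long, 10 mm thick; origin at its underside.

How it is judged:
By the outcome, as a careful person would: the job done as asked, in the order asked, and still so for the second after the job is handed in, while the arm keeps its last pose, push and grip.
It also fails if it takes over 42 s, if anything falls off the work surface, if the arm or the gripper's body presses on something with over 40 N, if the wrist force passes 120 N, or if a joint passes its speed limit or range.

### The arm

A 7-joint arm with a two-finger parallel gripper is mounted at the origin on a cart in front of the work surface, level with it; the furniture and walls round the work are solid. World frame = base frame: x ahead of the robot, y to its left, z up, the work surface at z = 0. Lengths are in m, angles in rad, forces in N, time in s.
With the tool pointing down it reaches from about 0.35 to 0.9 m from the base axis. Payload 8.1 kg.
Tool frame: the origin (TCP) lies midway between the tips of the shut fingers; the grasp point (between the pads) lies arm.tcp_to_grasp behind it (arm.tcp_to_grasp is the distance from the TCP to the grasp point, in m); z points along the fingers, y is the line along which they close (so a half turn about z gives the same grasp; the last joint's range is limited). The gripper opens to 92 mm and grips with 3 to 60 N. Pads are 19 mm wide; open, the fingers measure 130 mm over their backs; the gripper's body (75 mm by 190 mm) begins 47 mm behind the grasp point.
Start: joints at [1.126, 0.434, 0.025, 1.573, -0.012, 1.134, -0.075], TCP at [0.209, -0.589, 0.187] pointing down, gripper open.
Joint ranges: [-2.62, 2.62], [-0.44, 2.09], [-1.27, 1.32], [0.08, 2.57], [-1.32, 4.46], [0.12, 2], [-2.74, 2.74]. Speed limits (rad/s): [2.22, 2.22, 3.01, 3.01, 3.14, 3.14, 3.14].

### API

Orientations are given as a rotation vector (axis times angle).
In Python, from cell import observe, get_image, arm gives the robot as it stands. The module is installed in compiled form; this text tells all that it offers.
- The arm moves only by the tool drive_tool, never from a script. Its argument "steps" is a list of rows, each a list of 5 numbers: the closure, from 0 (fully open) to 1 (shut), then the shift along the world's x, y, z in mm, then the turn about the world's z in rad. In form: [[hand, x, y, z, roll], ...]. A call has 1 to 20 rows; each row shifts and turns the commanded pose from where the row before left it; what a row does not reach is not made up. A row lasts 1/12 s, in which the tool goes at most 41.7 mm and 7.16 degrees, less where a joint would pass 70% of its speed; a pose out of reach is approached as far as the arm can. A call with a gripper value outside its range is refused whole. The fingers move at their own pace and stop on an object; "grip_force" is the grip in N (left out, the last holds). Time passes only in rows, so rows that do not move let the fingers close. It gives the time, the measured TCP pose, the force, the opening and the grip force at its end, in the units of the state.
- observe(): the state, without advancing time (a new reading comes with each control period).
- get_image(name): name is "scene" or "top" or "wrist"; returns a dict with "image" (384x512x3 uint8, red, green, blue), "vfov" (degrees; the focal length in pixels is half the picture's height over the tangent of half this angle, whatever the lens; pixels are square), "cx", "cy" (the principal point, pixels), "xyz" and "attitude" of the camera in the world. Camera axes: x right, y down, z forward; pixel columns grow to the right and rows downward; lengths in m; the calibration is good to about 2 mm. A picture is of the moment at which its call begins. There is no depth.
- arm.sign_off(): hands the job in; it is judged then, once.
The state is a dict: "clock": time; "joints": joint angles; "dq": joint speeds; "joint_efforts": joint torques, N m; "position": TCP position; "ee_rot": TCP orientation; "force": force on the tool from outside, world axes, zero at the start; "ft_torque": the same for the moment, N m; "width": opening from 0.0 (shut) to 1.0 (fully open); "gripper_force": force on a finger pad.
Only numpy, scipy, OpenCV 4.12 (cv2) and the standard library are available. Lean on these libraries where they do the work, as an engineer would, in place of code of your own. Each camera call takes 0.05 s, during which the arm holds its last target. There are 200 camera calls.

## Working session

There is one attempt and no reset: what is moved stays moved. The work goes in short steps, Python scripts to look and compute and a tool call to move; the robot and the scene stay as the last step left them, time stands still between calls to the robot, and variables do not carry over. Pictures are saved under pics/ and viewed, at most 10 in all, crops included, and the job is handed in when it is done.

Besides the shell and the picture viewer there is one more tool, called after ">>>" in YAML: its name, and indented under it one key for each argument. drive_tool: Moves the arm, as the interface text tells. Its arguments: {"type":"object","properties":{"steps":{"type":"array"},"grip_force":{"type":"number"}},"required":["steps"]}

```bash
mkdir -p pics; cat > h.py <<'E'
import numpy as np, cv2
from cell import observe, get_image, arm
from scipy.spatial.transform import Rotation as R
def rot(a):
    a=np.array(a,float)
    return a if a.shape==(3,3) else (R.from_rotvec(a).as_matrix() if a.size==3 else R.from_quat(a).as_matrix())
def cam(d):
    f=d["image"].shape[0]/2/np.tan(np.radians(d["vfov"])/2)
    return f,d["cx"],d["cy"],np.array(d["xyz"]),rot(d["attitude"])
def ray(d,u,v,z):
    f,cx,cy,p,A=cam(d); r=A@np.array([(u-cx)/f,(v-cy)/f,1]); return p+r*(z-p[2])/r[2]
def proj(d,P):
    f,cx,cy,p,A=cam(d); q=A.T@(np.array(P)-p); return q[0]/q[2]*f+cx,q[1]/q[2]*f+cy
def save(d,n): cv2.imwrite("pics/"+n+".png",d["image"][:,:,::-1])
E
python3 - <<'E'
from h import *
import pickle
o=observe();print(o,arm.tcp_to_grasp)
D={}
for n in("scene","top"):
    d=get_image(n);D[n]=d;print(n,d["vfov"],d["xyz"],d["attitude"],d["cx"],d["cy"])
pickle.dump(D,open("d0.pkl","wb"))
cv2.imwrite("pics/a.png",cv2.resize(D["top"]["image"][:,:,::-1],(768,576),interpolation=cv2.INTER_CUBIC))
save(D["scene"],"s")
E
```

```text
{'clock': 0.0, 'joints': array([ 1.12639864,  0.4352016 ,  0.02496199,  1.57406579, -0.01160072,
        1.1340319 , -0.0751132 ]), 'dq': array([-0.00140763,  0.00080147, -0.00056905,  0.00028059, -0.00070684,
        0.00045855, -0.0002313 ]), 'joint_efforts': array([ 1.54472647e-03, -6.67846942e+01,  9.85511206e-01, -3.14451957e+01,
       -6.05343212e-02,  4.29864856e-02,  1.98214002e-04]), 'position': array([ 0.20924517, -0.5883284 ,  0.1863703 ]), 'ee_rot': array([-3.09435833e+00, -5.33915107e-01,  6.25824297e-04]), 'force': array([ 0.51888262, -0.48596888,  0.19236416]), 'ft_torque': array([-0.03016815, -0.01350332, -0.01106241]), 'gripper_force': 0.0, 'width': 0.998036375900162} 0.0188
scene 49.26512112056401 [0.20067319 0.41626178 0.62637258] [-0.62960423  2.56989624 -1.22213819] 259.3271122069169 188.86209034618145
top 45.58308982724106 [ 0.43042287 -0.16613602  1.0671136 ] [-2.20963846  2.15849951 -0.10615358] 253.1306956426117 196.56502061052873
```

View pics/a.png

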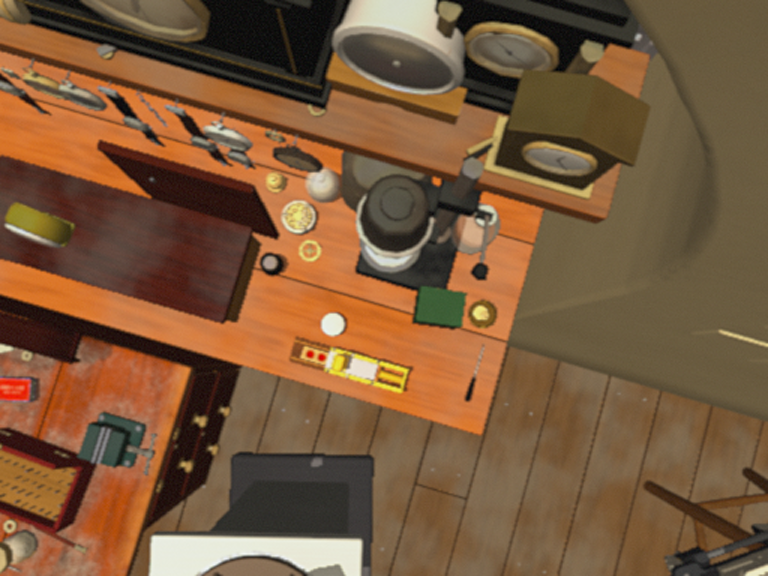

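View pics/s.png

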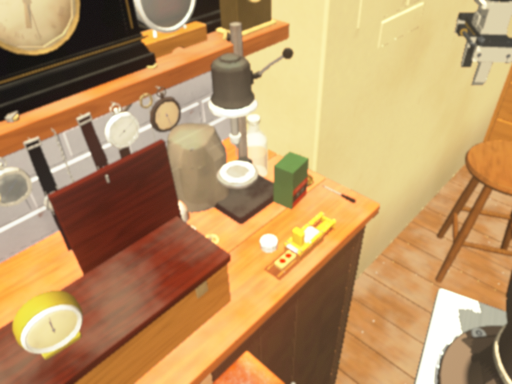

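The top view (1.5x) shows the runway's outer end at about (296,350), two red wells at (308,352) and (321,356), the thumb piece at about (340,362) and the guides ending at about (408,378). The tin is at (333,324). Next I'll measure from a crop.

```bash
python3 - <<'E'
from h import *
import pickle
d=pickle.load(open("d0.pkl","rb"))["top"]
c=d["image"][215:270,185:285,::-1]
cv2.imwrite("pics/b.png",cv2.resize(c,None,fx=8,fy=8,interpolation=cv2.INTER_CUBIC))
for u,v in((197.5,233.5),(272,252)): print(ray(d,u,v,.003),ray(d,u,v,.028))
hsv=cv2.cvtColor(d["image"],cv2.COLOR_RGB2HSV)
m=(((hsv[...,0]<6)|(hsv[...,0]>174))&(hsv[...,1]>170)&(hsv[...,2]>80)).astype(np.uint8)[215:270,185:285]
n,_,s,ce=cv2.connectedComponentsWithStats(m)
for i in range(1,n):
    if s[i,4]>4: u,v=ce[i]+[185,215]; print(s[i,4],u,v,ray(d,u,v,.015))
E
```

```text
[ 0.43174596 -0.05160855  0.003     ] [ 0.43171487 -0.05429922  0.028     ]
[ 0.39302191 -0.22516514  0.003     ] [ 0.3939006  -0.22377833  0.028     ]
8 206.125 235.875 [ 0.42676164 -0.07280407  0.015     ]
9 214.0 238.0 [ 0.42232509 -0.09096805  0.015     ]
```

View pics/b.png

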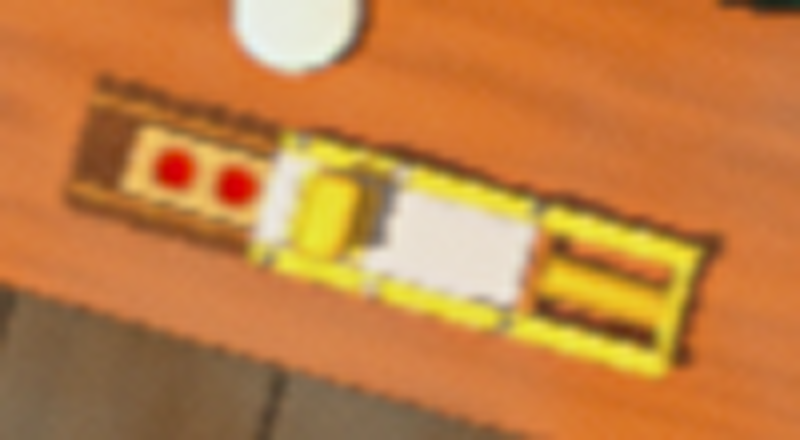

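```bash
python3 - <<'E'
from h import *
import pickle
d=pickle.load(open("d0.pkl","rb"))["top"]
P=lambda a,b,z: ray(d,185+a/8-.4,215+b/8-.4,z)[:2]
ro=P(83,141,.004); ge=P(688,308,.028); mo=P(262,200,.027); st=P(133,157,.015); tb=P(330,215,.06)
w=[ray(d,206.1,235.9,.015)[:2],ray(d,214,238,.015)[:2]]
y=(ge-ro)/np.linalg.norm(ge-ro); x=np.array([y[1],-y[0]]) ; print("yaw",np.degrees(np.arctan2(y[1],y[0])),"len(180)",np.linalg.norm(ge-ro))
x=-np.array([-y[1],y[0]])
M=(ro+58e-3*y+ge-122e-3*y)/2;print("mouth",M)
for n,p in dict(ro=ro,ge=ge,mo=mo,st=st,tb=tb,w0=w[0],w1=w[1]).items(): print(n,p,"local x,y",(p-M)@x,(p-M)@y)
t=observe()["position"][:2];print("to push start (TCP y=-85):",(M-.085*y-t)*1e3)
A=rot(observe()["ee_rot"]);print(np.degrees(np.arctan2(A[1,1],A[0,1])))
E
```

```text
yaw -103.87335744232166 len(180) 0.18013376578648335
mouth [ 0.42062963 -0.10215498]
ro [ 0.43455271 -0.04578202] local x,y -3.312780473036877e-17 -0.0580668828932417
ge [ 0.39136084 -0.22066094] local x,y -3.432556121267549e-17 0.12206688289324163
mo [ 0.41898349 -0.09950862] local x,y 0.0022326574630990538 -0.002174454806476812
st [ 0.43027101 -0.06147493] local x,y 0.0003940028682841531 -0.04180511709313934
tb [ 0.41567852 -0.12035308] local x,y 0.0004431964676765097 0.018854380397283557
w0 [ 0.4267033  -0.07274868] local x,y 0.0011544554334305538 -0.03000478526865821
w1 [ 0.42232509 -0.09096805] local x,y 0.0010363703693133115 -0.011267123850147002
to push start (TCP y=-85): [231.74034062 568.72879994]
-70.42256858785439
```

>>> drive_tool:
  steps:
    - [1,12.9,31.6,0,-0.0324]
    - [1,12.9,31.6,0,-0.0324]
    - [1,12.9,31.6,0,-0.0324]
    - [1,12.9,31.6,0,-0.0324]
    - [1,12.9,31.6,0,-0.0324]
    - [1,12.9,31.6,0,-0.0324]
    - [1,12.9,31.6,0,-0.0324]
    - [1,12.9,31.6,0,-0.0324]
    - [1,12.9,31.6,0,-0.0324]
    - [1,12.9,31.6,0,-0.0324]
    - [1,12.9,31.6,0,-0.0324]
    - [1,12.9,31.6,0,-0.0324]
    - [1,12.9,31.6,0,-0.0324]
    - [1,12.9,31.6,0,-0.0324]
    - [1,12.9,31.6,0,-0.0324]
    - [1,12.9,31.6,0,-0.0324]
    - [1,12.9,31.6,0,-0.0324]
    - [1,12.9,31.6,0,-0.0324]
    - [1,0,0,0,0]
    - [1,0,0,0,0]
  grip_force: 40

```text
clock: 1.77
position: [0.4418, -0.0182, 0.1869]
ee_rot: [-3.119, 0.372, 0.001]
force: [-0.3, -0.2, -0.4]
width: 0.005
gripper_force: 0.0
```

```bash
cat > loc.py <<'E'
from h import *
M=np.array([.4206,-.1022]);th=np.radians(-103.87);Y=np.array([np.cos(th),np.sin(th)]);X=np.array([Y[1],-Y[0]])*1
X=np.array([Y[1],-Y[0]]); 
def L(p): p=np.array(p)[:2]-M; return np.round(1e3*np.array([p@X,p@Y]),1)
def st():
    o=observe();A=rot(o["ee_rot"]);print("t",o["clock"],"local",L(o["position"]),"z",o["position"][2],"yaw",np.degrees(np.arctan2(A[1,1],A[0,1])),"tilt",A[2,2],"F",o["force"],"w",o["width"],o["gripper_force"])
E
python3 - <<'E'
from loc import *
import pickle
st(); d=get_image("wrist");pickle.dump(d,open("w1.pkl","wb"))
cv2.imwrite("pics/w1.png",cv2.resize(d["image"][:,:,::-1],(768,576)))
for y in(-58,0,36,122):print(y,proj(d,[*(M+Y*y/1e3),.003 if y<0 else .028]))
E
```

```text
t 1.7667 local [ -0.5 -86.6] z 0.1869001851888686 yaw -103.58788815804819 tilt -0.999999758547611 F [-0.31171473 -0.16013763 -0.42527965] w 0.0054267307332991465 0.0
-58 (np.float64(271.18359894224704), np.float64(159.88669414618428))
0 (np.float64(316.66987278624646), np.float64(164.28647612245499))
36 (np.float64(344.089094659274), np.float64(164.4331399697017))
122 (np.float64(409.5706975811472), np.float64(164.78339731299454))
```

View pics/w1.png

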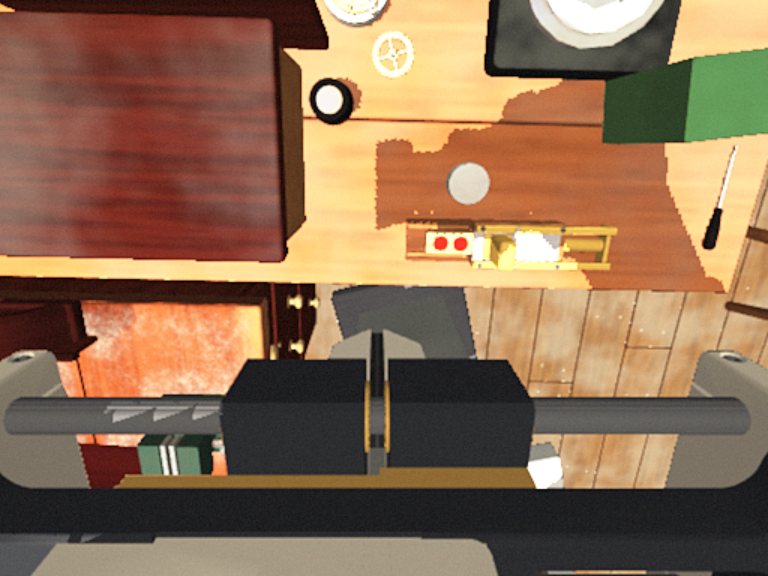

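```bash
python3 - <<'E'
from loc import *
import pickle
d=pickle.load(open("d0.pkl","rb")); w=pickle.load(open("w1.pkl","rb"))
for z in(0,.05,.07,.09,.11): print(z,"top",ray(d["top"],221/1.5,318/1.5,z)[:2],"scene",ray(d["scene"],228,262,z)[:2],"wrist",ray(w,280/1.5,262/1.5,z)[:2], "backtop wrist",ray(w,275/1.5,20/1.5,z)[:2],L(ray(w,280/1.5,262/1.5,z)))
E
```

```text
0 top [0.47898399 0.06703611] scene [ 0.52480564 -0.03457109] wrist [0.44107438 0.07637124] backtop wrist [0.63538395 0.01884119] [  22.9 -178.3]
0.05 top [0.47670864 0.05611074] scene [0.49893187 0.00141651] wrist [0.45182404 0.06142643] backtop wrist [0.62089116 0.01137002] [   8.9 -166.3]
0.07 top [0.4757985 0.0517406] scene [0.48858236 0.01581155] wrist [0.4561239  0.05544851] backtop wrist [0.61509404 0.00838155] [   3.3 -161.6]
0.09 top [0.47488836 0.04737045] scene [0.47823285 0.03020659] wrist [0.46042377 0.04947058] backtop wrist [0.60929692 0.00539308] [  -2.3 -156.8]
0.11 top [0.47397822 0.0430003 ] scene [0.46788334 0.04460163] wrist [0.46472363 0.04349266] backtop wrist [0.6034998  0.00240461] [  -7.9 -152. ]
```

The wrist view agrees with the frame: runway end at (407,240) and guide end at (612,247). The tall cabinet at left stands in the way of the gripper's long side, so I'll turn it across the runway.

>>> drive_tool:
  steps:
    - [1,-0.3,-1.1,0,0.1205]
    - [1,-0.3,-1.1,0,0.1205]
    - [1,-0.3,-1.1,0,0.1205]
    - [1,-0.3,-1.1,0,0.1205]
    - [1,-0.3,-1.1,0,0.1205]
    - [1,-0.3,-1.1,-12,0.1205]
    - [1,-0.3,-1.1,-12,0.1205]
    - [1,-0.3,-1.1,-12,0.1205]
    - [1,-0.3,-1.1,-12,0.1205]
    - [1,-0.3,-1.1,-12,0.1205]
    - [1,-0.3,-1.1,-12,0.1205]
    - [1,-0.3,-1.1,-12,0.1205]
    - [1,-0.3,-1.1,-12,0.1205]
    - [1,0,0,-10,0]
    - [1,0,0,0,0]
    - [1,0,0,0,0]

```text
clock: 3.15
position: [0.4371, -0.0352, 0.0809]
ee_rot: [-2.482, -1.925, 0.002]
force: [0.5, 0.4, 0.2]
width: 0.006
gripper_force: 0.0
```

```bash
python3 - <<'E'
from loc import *
import pickle
st(); d=get_image("wrist");pickle.dump(d,open("w2.pkl","wb"))
cv2.imwrite("pics/w2.png",cv2.resize(d["image"][:,:,::-1],(768,576)))
for y,z in((-58,3),(-42,15),(0,28),(36,28),(122,28)):print(y,np.array(proj(d,[*(M+Y*y/1e3),z/1e3]))*1.5)
E
```

```text
t 3.15 local [  0. -69.] z 0.08088197698273017 yaw -14.383578856419915 tilt -0.9999991227060556 F [0.53517837 0.37413627 0.24889269] w 0.005557277606807651 0.0
-58 [375.69473628 286.12987694]
-42 [375.86598951 314.03086641]
0 [376.37881455 378.3023964 ]
36 [376.81408918 422.85218893]
122 [377.73308053 516.90975906]
```

View pics/w2.png

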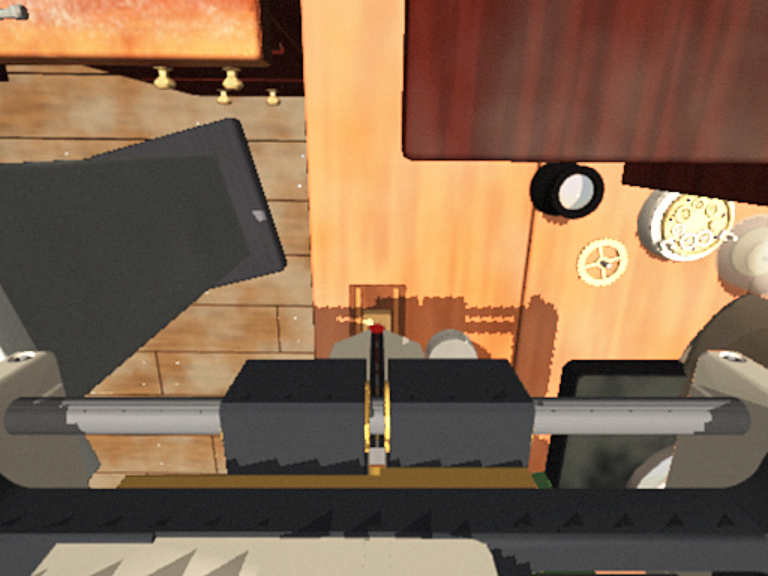

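Runway is centred at about x=377, with its end at row 286 and the strip end near row 310. All match the predictions.

>>> drive_tool:
  steps:
    - [1,0,0,-14,0.009]
    - [1,0,0,-14,0]
    - [1,0,0,-14,0]
    - [1,0,0,-12,0]
    - [1,0,0,-10,0]
    - [1,0,0,-7,0]
    - [1,0,0,0,0]
    - [1,0,0,0,0]

```text
clock: 3.87
position: [0.4379, -0.0343, 0.0103]
ee_rot: [2.469, 1.943, -0.0]
force: [-0.5, -0.6, 0.6]
width: 0.003
gripper_force: 0.0
```

```bash
python3 -c "
from loc import *
st()"
```

```text
t 3.8667 local [ -0.5 -70.1] z 0.010339424313303966 yaw -13.584033506523005 tilt -0.99999999124521 F [-0.46720889 -0.59842719  0.61884939] w 0.0029947862583064736 0.0
```

>>> drive_tool:
  steps:
    - [1,-1.5,-3.8,-0.3,0]
    - [1,-1,-3.9,0,0]
    - [1,-1,-3.9,0,0]
    - [1,-1,-3.9,0,0]
    - [1,-1,-3.9,0,0]
    - [1,-1,-3.9,0,0]
    - [1,-1,-3.9,0,0]
    - [1,-1,-3.9,0,0]
    - [1,-0.9,-3.9,0,0]
    - [1,-0.9,-3.9,0,0]
    - [1,-0.9,-3.9,0,0]
    - [1,-0.9,-3.9,0,0]
    - [1,0,0,0,0]
    - [1,0,0,0,0]

```text
clock: 5.03
position: [0.4256, -0.0813, 0.0098]
ee_rot: [2.469, 1.943, 0.0]
force: [-0.2, 0.6, -0.1]
width: 0.005
gripper_force: 0.0
```

```bash
python3 -c "
from loc import *
st(); d=get_image('scene'); cv2.imwrite('pics/s2.png',cv2.resize(d['image'][170:300,200:370,::-1],None,fx=4,fy=4,interpolation=cv2.INTER_CUBIC))"
```

```text
t 5.0333 local [  0.1 -21.5] z 0.009828323542884751 yaw -13.600572626518414 tilt -0.9999999998292416 F [-0.15725426  0.56886092 -0.07572745] w 0.004572413708567527 0.0
```

View pics/s2.png

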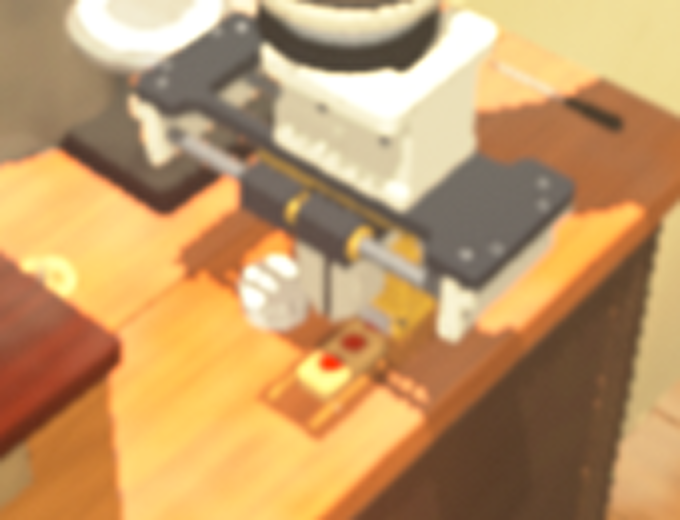

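The strip's wells are still visible at crop (330,362) and (353,342), with the fingers apparently beyond them. I'll project the known points to see what happened.

```bash
python3 - <<'E'
from loc import *
d=get_image('scene');pr=lambda P:np.round((np.array(proj(d,P))-[200,170])*4)
for y,z in((-58,3),(-42,15),(-30,15),(-11,15),(-12,15),(7,15),(0,28)):print(y,pr([*(M+Y*y/1e3),z/1e3]))
print("tcp",pr(observe()["position"]))
for s in(-.02,.02):print("rail",pr([*(M-.058*Y+s*X),.003]))
E
```

```text
-58 [287. 414.]
-42 [309. 377.]
-30 [325. 363.]
-11 [350. 340.]
-12 [348. 341.]
7 [373. 320.]
0 [365. 309.]
tcp [335. 360.]
rail [255. 392.]
rail [319. 436.]
```

```bash
python3 - <<'E'
from loc import *
d=get_image('scene');w=get_image('wrist');p=observe()["position"]
a=cv2.resize(d['image'][230:275,255:305,::-1],(500,450),interpolation=cv2.INTER_CUBIC)
for k in(0,.01,.02,.03):
    u,v=proj(d,p+[0,0,k]);cv2.circle(a,(int((u-255+.5)*10),int((v-230+.5)*10)),3,(255,0,255),-1);print(k,(u-255)*10,(v-230)*10,proj(w,p+[0,0,k]))
b=cv2.resize(w['image'][190:300,215:288,::-1],(299,450),interpolation=cv2.INTER_CUBIC)
cv2.imwrite("pics/c.png",np.hstack([a,b]))
E
```

```text
0 288.2705804072077 301.4048080326563 (np.float64(250.09080270175127), np.float64(209.98314524123197))
0.01 289.15737058682737 266.4130120704965 (np.float64(250.0593433124145), np.float64(215.282635576534))
0.02 290.0581043530042 230.871017034207 (np.float64(250.02481392781905), np.float64(221.09928185623963))
0.03 290.9731131780205 194.765743380556 (np.float64(249.98674211375572), np.float64(227.5126679686117))
```

View pics/c.png

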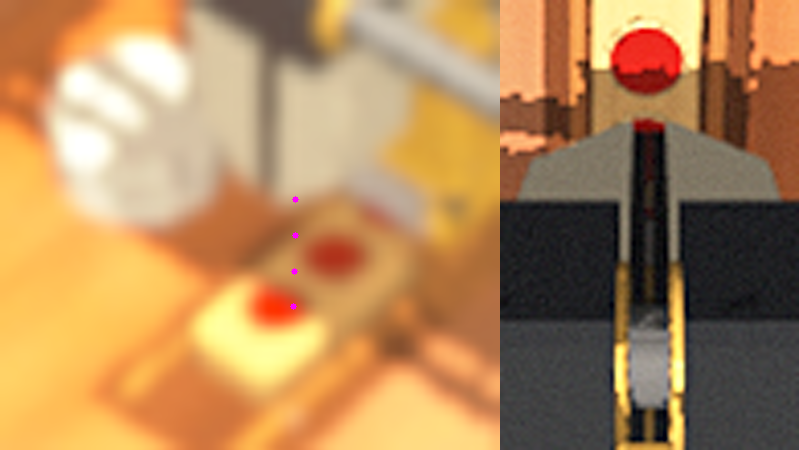

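The wells are at left-crop (275,305) and (335,255), so the strip is unmoved. The finger tips show at about (268,192), well above the projected TCP, so they passed over the strip. I'll triangulate the tip from both views.

```bash
python3 - <<'E'
from loc import *
d=get_image('scene');w=get_image('wrist');print("wristcam",L(w["xyz"]),w["xyz"][2],"tilt fwd",cam(w)[4][:,2])
for z in(.01,.02,.03,.04,.05):
    print(z,"scene",L(ray(d,255+26.8-.5,230+19.2-.5,z)),"wrist",L(ray(w,251.6,219.3,z)))
E
```

```text
wristcam [ 1.000e-01 -1.053e+02] 0.20791435672014302 tilt fwd [-0.07125563 -0.29890962 -0.9516174 ]
0.01 scene [-22.6  -2.2] wrist [ -1.1 -14.3]
0.02 scene [-16.8  -9.5] wrist [ -1.  -18.9]
0.03 scene [-10.9 -16.8] wrist [ -1.  -23.5]
0.04 scene [ -5.1 -24. ] wrist [ -0.9 -28.1]
0.05 scene [  0.8 -31.3] wrist [ -0.8 -32.7]
```

Both views put the real tips at z ≈ 47 mm, about 37 mm above the reported TCP, so the tip offset isn't as stated. I'll back off, then lower step by step, checking forces and the images.

>>> drive_tool:
  steps:
    - [1,2.5,10,0,0]
    - [1,2.5,10,0,0]
    - [1,2.5,10,0,0]
    - [1,2.5,10,0,0]
    - [1,2.5,10,0,0]
    - [1,0,0,-5,0]
    - [1,0,0,-5,0]
    - [1,0,0,-5,0]
    - [1,0,0,0,0]
    - [1,0,0,0,0]

```text
clock: 6.17
position: [0.4375, -0.0316, -0.0057]
ee_rot: [-2.468, -1.942, 0.002]
force: [0.0, -1.0, -0.3]
width: 0.0
gripper_force: 0.0
```

```bash
python3 - <<'E'
from loc import *
st();d=get_image('scene');w=get_image('wrist');p=observe()["position"]
print(observe()["joints"])
a=cv2.resize(d['image'][225:290,240:310,::-1],(485,450),interpolation=cv2.INTER_CUBIC)
s=450/65
F=np.array(p);
for k in(0,.01,.02,.03,.04):
    q=[*(F[:2]-.0095*Y),F[2]+k]
    u,v=proj(d,q);cv2.circle(a,(int((u-240+.5)*s),int((v-225+.5)*s)),2,(255,0,255),-1);print(k,proj(w,q))
b=cv2.resize(w['image'][170:280,215:288,::-1],(299,450),interpolation=cv2.INTER_CUBIC)
cv2.imwrite("pics/e.png",np.hstack([a,b]))
E
```

```text
t 6.1667 local [  0.5 -72.6] z -0.005712790198947167 yaw -13.60577649146425 tilt -0.9999990235992401 F [ 0.0306007  -1.03623188 -0.26901085] w 7.432244915271594e-05 0.0
[ 0.29416003  0.46547987 -0.43957742  2.18605356  0.36805632  0.55990906
 -0.65706484]
0 (np.float64(250.45632602163732), np.float64(198.34735871273455))
0.01 (np.float64(250.42944828952258), np.float64(203.18655666788408))
0.02 (np.float64(250.39990509547775), np.float64(208.50565738665404))
0.03 (np.float64(250.36727925295077), np.float64(214.37977317021964))
0.04 (np.float64(250.33106172155982), np.float64(220.90055413118307))
```

View pics/e.png

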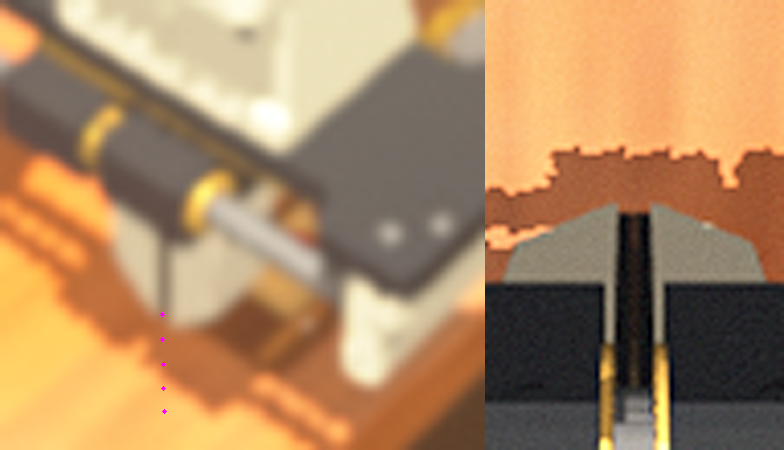

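Reported z is −5.7 mm with no contact. The visible tips are at crop (163,315), about 39 mm above the reported TCP. I'll check how far the black carriage and the end bracket sit above those tips before going lower.

```bash
python3 - <<'E'
from loc import *
d=get_image('scene');w=get_image('wrist');o=observe()["position"]
def tri(a,b):
    A=[];B=[]
    for dd,(u,v) in((d,a),(w,b)):
        f,cx,cy,p,Rm=cam(dd);r=Rm@np.array([(u-cx)/f,(v-cy)/f,1]);r/=np.linalg.norm(r);N=np.eye(3)-np.outer(r,r);A.append(N);B.append(N@p)
    q,res,*_=np.linalg.lstsq(np.vstack(A),np.hstack(B),rcond=None);return L(q)-L(o),(q[2]-o[2])*1e3,res**.5*1e3
s=450/65
S=lambda u,v:(240+u/s-.5,225+v/s-.5)
W=lambda u,v:(215+u/4.09-.5,170+v/4.09-.5)
print("tip",tri(S(163,318),W(150,205)))
print("carriage front-bottom at gap",tri(S(165,236),W(148,283)))
print("foot",tri(S(362,383),(30/1.5,352/1.5)))
for z in(.04,.06,.08,.1,.12): print(z,"foot scene",L(ray(d,*S(362,383),z))-L(o),"foot wrist",L(ray(w,20,235,z))-L(o))
E
```

```text
tip (array([-0.6, -8.6]), np.float64(36.98870567966734), array([0.45669733]))
carriage front-bottom at gap (array([ 0. , -9.9]), np.float64(68.33206895384681), array([3.31450691]))
foot (array([ 84.9, -34.5]), np.float64(105.18301232658592), array([0.72945381]))
0.04 foot scene [56.1  4. ] foot wrist [140.5  -1.7]
0.06 foot scene [65.7 -9. ] foot wrist [122.1 -12.4]
0.08 foot scene [ 75.3 -22. ] foot wrist [103.7 -23.1]
0.1 foot scene [ 84.9 -35. ] foot wrist [ 85.3 -33.7]
0.12 foot scene [ 94.5 -48.1] foot wrist [ 66.9 -44.4]
```

The body (foot) is 105 mm above the reading, which is 68 mm above the tips. The gripper geometry therefore matches the spec and only the reported TCP is offset, by about 37.5 mm (two times `tcp_to_grasp`). I'll lower the tips to about 9.5 mm.

>>> drive_tool:
  steps:
    - [1,0.5,0,-6,0]
    - [1,0,0,-6,0]
    - [1,0,0,-5,0]
    - [1,0,0,-3,0]
    - [1,0,0,-2,0]
    - [1,0,0,0,0]
    - [1,0,0,0,0]

```text
clock: 6.95
position: [0.4386, -0.031, -0.0273]
ee_rot: [-2.468, -1.944, 0.0]
force: [0.2, -0.2, 0.5]
width: 0.001
gripper_force: 0.0
```

```bash
python3 -c "
from loc import *
st()"
```

```text
t 6.95 local [ -0.4 -73.4] z -0.027289775563697237 yaw -13.552348769096692 tilt -0.9999999486985499 F [ 0.22263837 -0.24171899  0.4956445 ] w 0.0007493249706785622 0.0
```

>>> drive_tool:
  steps:
    - [1,-1.4,-3.8,-0.5,0]
    - [1,-1,-3.9,0,0]
    - [1,-1,-3.9,0,0]
    - [1,-1,-3.9,0,0]
    - [1,-1,-3.9,0,0]
    - [1,-1,-3.9,0,0]
    - [1,-1,-3.9,0,0]
    - [1,-1,-3.9,0,0]
    - [1,-0.9,-3.9,0,0]
    - [1,-0.9,-3.9,0,0]
    - [1,-0.9,-3.9,0,0]
    - [1,-0.9,-3.9,0,0]
    - [1,0,0,0,0]

```text
clock: 8.03
position: [0.4263, -0.0787, -0.0277]
ee_rot: [2.469, 1.942, -0.001]
force: [-0.5, 0.2, -0.8]
width: 0.006
gripper_force: 0.0
```

```bash
python3 - <<'E'
from loc import *
st();w=get_image('wrist');hsv=cv2.cvtColor(w["image"],cv2.COLOR_RGB2HSV)
d=get_image('scene');a=d['image'][215:285,245:325,::-1]
cv2.imwrite("pics/f.png",cv2.resize(a,(640,560),interpolation=cv2.INTER_CUBIC))
for n,im in(("w",w),("s",d)):
    h=cv2.cvtColor(im["image"],cv2.COLOR_RGB2HSV)
    m=(((h[...,0]<5)|(h[...,0]>175))&(h[...,1]>200)&(h[...,2]>110)).astype(np.uint8)
    k,_,s,c=cv2.connectedComponentsWithStats(m)
    for i in range(1,k):
        if s[i,4]>3:
            q=L(ray(im,*c[i],.015))
            if abs(q[0])<20 and abs(q[1])<80: print(n,s[i,4],c[i],q)
E
```

```text
t 8.0333 local [  0.  -24.1] z -0.02771006838341806 yaw -13.62061583454821 tilt -0.999999854805198 F [-0.48670426  0.16352822 -0.797199  ] w 0.005807198611967354 0.0
```

>>> drive_tool:
  steps:
    - [1,-0.5,-1.9,0,0]
    - [1,-0.5,-1.9,0,0]
    - [1,-0.5,-1.9,0,0]
    - [1,-0.4,-1.5,0,0]
    - [1,-0.2,-1,0,0]
    - [1,0,0,0,0]

```text
clock: 8.63
position: [0.4247, -0.086, -0.0276]
ee_rot: [2.468, 1.943, 0.001]
force: [-0.1, 0.4, 0.8]
width: 0.004
gripper_force: 0.2
```

```bash
python3 - <<'E'
from loc import *
st()
d=get_image('scene');a=d['image'][215:285,245:325,::-1]
cv2.imwrite("pics/g.png",cv2.resize(a,(640,560),interpolation=cv2.INTER_CUBIC))
E
```

```text
t 8.6333 local [ -0.1 -16.7] z -0.02763302428225166 yaw -13.573832720350726 tilt -0.9999999328187023 F [-0.06590878  0.36676065  0.81039199] w 0.004462518675144231 0.16351912636309862
```

View pics/g.png

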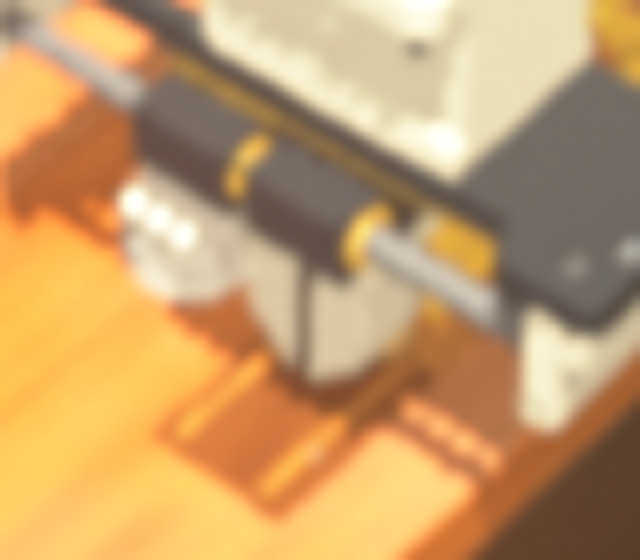

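The fingertips now sit low in the empty runway at (310,380), and the strip has been pushed ahead of them. I'll press on gently to the stop.

>>> drive_tool:
  steps:
    - [1,-0.2,-1,0,0]
    - [1,-0.2,-1,0,0]
    - [1,-0.2,-1,0,0]
    - [1,0,0,0,0]

```text
clock: 9.02
position: [0.4255, -0.0871, -0.0274]
ee_rot: [2.466, 1.946, 0.005]
force: [1.9, 8.7, 0.2]
width: 0.004
gripper_force: 4.2
```

>>> drive_tool:
  steps:
    - [1,-0.2,-1,0,0]
    - [1,0,0,0,0]

```text
clock: 9.18
position: [0.4256, -0.0874, -0.0273]
ee_rot: [-2.466, -1.946, -0.007]
force: [2.9, 10.3, -0.7]
width: 0.005
gripper_force: 5.5
```

```bash
python3 -c "
from loc import *
st()"
```

```text
t 9.1833 local [ -1.3 -15.6] z -0.027304996803612563 yaw -13.423870843898976 tilt -0.9999904714668008 F [ 2.90451757 10.29812382 -0.70070734] w 0.004949690253264187 5.5094327934784815
```

>>> drive_tool:
  steps:
    - [1,-0.5,-2,0,0]
    - [1,-0.5,-1,0,0]
    - [1,0,0,0,0]

```text
clock: 9.43
position: [0.4257, -0.088, -0.0272]
ee_rot: [-2.463, -1.949, -0.012]
force: [4.6, 19.0, 0.6]
width: 0.008
gripper_force: 9.8
```

```bash
python3 - <<'E'
from loc import *
st()
d=get_image('top');a=d['image'][215:270,185:285,::-1]
cv2.imwrite("pics/t2.png",cv2.resize(a,None,fx=8,fy=8,interpolation=cv2.INTER_CUBIC))
E
```

```text
t 9.4333 local [ -1.5 -15. ] z -0.02715481581610752 yaw -13.296838603662232 tilt -0.999972086460274 F [ 4.60586472 19.02295287  0.56371595] w 0.0084161066505545 9.783671198529191
```

>>> drive_tool:
  steps:
    - [1,1.2,5,0,0]
    - [1,2.4,9.5,0,0]
    - [1,2.4,9.5,0,0]
    - [1,2,8,5,0]
    - [0.5,0,0,20,0]
    - [0.3,0,0,30,0]
    - [0.3,0,0,30,0]
    - [0.3,0,0,30,0]
    - [0.3,0,0,0,0]
    - [0.3,0,0,0,0]
    - [0.3,0,0,0,0]

```text
clock: 10.4
position: [0.4304, -0.061, 0.0873]
ee_rot: [2.468, 1.943, -0.001]
force: [-0.1, -0.6, -0.8]
width: 0.464
gripper_force: 0.0
```

```bash
python3 - <<'E'
from loc import *
import pickle
st();w=get_image('wrist');t=get_image('top');pickle.dump((w,t),open("w3.pkl","wb"))
for y,z in((-58,3),(-4,15),(0,28),(20,60),(36,28)):print(y,proj(w,[*(M+Y*y/1e3),z/1e3]),proj(t,[*(M+Y*y/1e3),z/1e3]))
u,v=map(int,proj(w,[*M,.02]))
a=cv2.resize(w['image'][v-55:v+55,u-40:u+40,::-1],(400,550),interpolation=cv2.INTER_CUBIC);print("off",u-40,v-55)
b=cv2.resize(t['image'][220:260,195:223,::-1],(385,550),interpolation=cv2.INTER_CUBIC)
cv2.imwrite("pics/h.png",np.hstack([a,b]))
E
```

```text
t 10.4 local [  0.3 -42.4] z 0.08728985709862103 yaw -13.57173473163283 tilt -0.999999857748837 F [-0.07020844 -0.5693721  -0.77177353] w 0.46400285941298475 0.0
-58 (np.float64(250.67068502715222), np.float64(164.48794366325103)) (np.float64(195.07026258813607), np.float64(232.25006943962035))
-4 (np.float64(250.3981647622039), np.float64(216.953447690776)) (np.float64(217.19992542734215), np.float64(238.4090505789393))
0 (np.float64(250.36150077860773), np.float64(225.8420522521218)) (np.float64(218.5328819736255), np.float64(238.91389119587174))
20 (np.float64(250.20541627776973), np.float64(260.61675963312473)) (np.float64(226.4283045526235), np.float64(241.42989085854722))
36 (np.float64(250.19458441001126), np.float64(256.74451047975725)) (np.float64(233.883076191907), np.float64(243.09764782994898))
off 210 167
```

View pics/h.png

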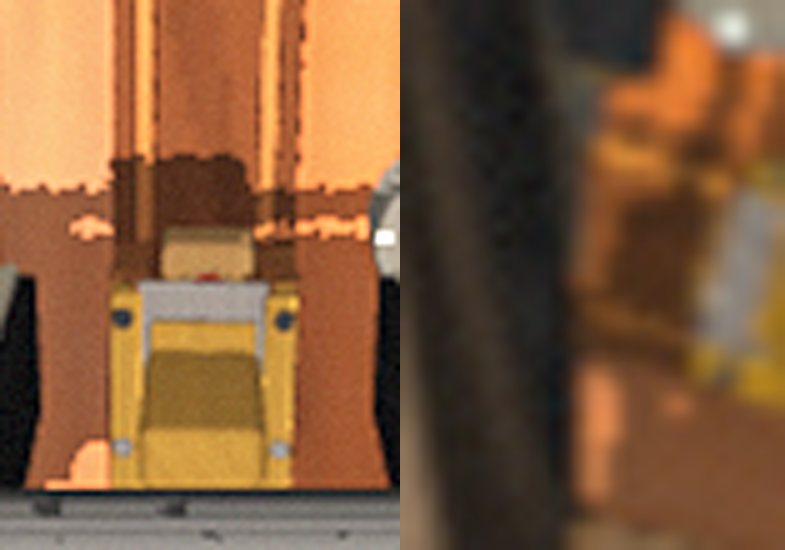

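The wrist crop shows the strip's end face at rows 228–251 and its top edge at row 251, which projects to 4 mm proud of the mouth as required. The shutter is shut with its edge at row 282, and the guide pips are at (122,447) and (280,447). Before moving over the thumb piece I'll check clearance to the microscope and the green box.

```bash
python3 - <<'E'
from loc import *
import pickle
d=pickle.load(open("d0.pkl","rb"))["top"]; w1=pickle.load(open("w1.pkl","rb")); w3,_=pickle.load(open("w3.pkl","rb"))
def tri(a,b):
    A=[];B=[]
    for dd,(u,v) in((d,a),(w1,b)):
        f,cx,cy,p,Rm=cam(dd);r=Rm@np.array([(u/1.5-cx)/f,(v/1.5-cy)/f,1]);r/=np.linalg.norm(r);N=np.eye(3)-np.outer(r,r);A.append(N);B.append(N@p)
    q,res,*_=np.linalg.lstsq(np.vstack(A),np.hstack(B),rcond=None);return L(q),q.round(3),res**.5*1e3
print("green",tri((415,318),(688,142)))
print("ring low",tri((390,270),(600,47)))
print("base corner",tri((357,270),(487,75)))
for n,u,v,z in(("strip end",209,251,.015),("shutter edge",203,282,.027),("pipL",122,447,.029),("pipR",280,447,.029)):
    print(n,L(ray(w3,210+u/5-.5,167+v/5-.5,z)))
E
```

```text
green (array([-87.5, 107.1]), array([ 0.48 , -0.227,  0.111]), array([0.61143705]))
ring low (array([-146.,   56.]), array([ 0.549, -0.192,  0.085]), array([1.79271063]))
base corner (array([-142.4,    5.7]), array([ 0.557, -0.142, -0.002]), array([2.74517858]))
strip end [-1.  -4.3]
shutter edge [ 0.3 -2.8]
pipL [17.1 34.4]
pipR [-16.1  34.3]
```

>>> drive_tool:
  steps:
    - [0.3,-2.4,-9.8,0,0]
    - [0.3,-2.4,-9.8,0,0]
    - [0.3,-2.4,-9.8,0,0]
    - [0.3,-2.4,-9.8,0,0]
    - [0.3,-2.4,-9.8,0,0]
    - [0.3,-2.4,-9.8,0,0]
    - [0.3,0,0,-20,0]
    - [0.3,0,0,-20,0]
    - [0.3,0,0,-15,0]
    - [0.3,0,0,-10,0]
    - [0.3,0,0,0,0]
    - [0.3,0,0,0,0]

```text
clock: 11.5
position: [0.4159, -0.1195, 0.0219]
ee_rot: [-2.467, -1.943, 0.001]
force: [0.3, -0.6, -0.2]
width: 0.698
gripper_force: 0.0
```

```bash
python3 -c "
from loc import *
st()"
```

```text
t 11.5 local [ 0.4 17.9] z 0.02194280669537782 yaw -13.533488624575385 tilt -0.9999985223394988 F [ 0.31795697 -0.64684404 -0.23858477] w 0.6984717069905562 0.0
```

>>> drive_tool:
  steps:
    - [0.3,0,0,-8,0]
    - [0.3,0,0,-8,0]
    - [0.3,0,0,-6,0]
    - [0.3,0,0,-3,0]
    - [0.3,0,0,0,0]
  grip_force: 40

```text
clock: 11.92
position: [0.4159, -0.1196, -0.0033]
ee_rot: [-2.467, -1.943, 0.001]
force: [-0.4, 0.6, 1.4]
width: 0.7
gripper_force: 0.0
```

>>> drive_tool:
  steps:
    - [1,0,0,0,0]
    - [1,0,0,0,0]
    - [1,0,0,0,0]
    - [1,0,0,0,0]
    - [1,0,0,0,0]
    - [1,0,0,0,0]

```text
clock: 12.42
position: [0.4164, -0.1198, -0.0025]
ee_rot: [2.468, 1.943, 0.0]
force: [0.3, -0.2, -0.2]
width: 0.316
gripper_force: 0.0
```

```bash
python3 -c "
from loc import *
st()"
```

```text
t 12.4167 local [-0.2 18.1] z -0.0025261892206380546 yaw -13.570658028379663 tilt -0.9999999463581107 F [ 0.29025751 -0.19729738 -0.23996461] w 0.3160174128449432 0.0
```

>>> drive_tool:
  steps:
    - [1,0,0,0,0]
    - [1,0,0,0,0]
    - [1,0,0,0,0]
    - [1,0,0,0,0]

```text
clock: 12.75
position: [0.4154, -0.1196, -0.0026]
ee_rot: [-2.468, -1.943, 0.002]
force: [-2.9, 1.5, 3.7]
width: 0.26
gripper_force: 40.0
```

```bash
python3 -c "
from loc import *
st()"
```

```text
t 12.75 local [ 0.9 18.2] z -0.0026439274797636775 yaw -13.58450222424365 tilt -0.9999988672541663 F [-2.86300716  1.49962562  3.68273983] w 0.25991830022828827 40.00117063522339
```

Gripped: opening 24 mm, 40 N. Now I'll slide it.

>>> drive_tool:
  steps:
    - [1,-0.6,-2.4,0,0]
    - [1,-0.6,-2.4,0,0]
    - [1,-0.6,-2.4,0,0]
    - [1,-0.6,-2.4,0,0]
    - [1,-0.6,-2.4,0,0]
    - [1,-0.6,-2.4,0,0]
    - [1,-0.6,-2.4,0,0]
    - [1,-0.6,-2.4,0,0]
    - [1,-0.6,-2.4,0,0]
    - [1,-0.6,-2.4,0,0]
    - [1,-0.6,-2.4,0,0]
    - [1,-0.6,-2.4,0,0]
    - [1,0,0,0,0]

```text
clock: 13.83
position: [0.4081, -0.1479, -0.0027]
ee_rot: [-2.467, -1.943, 0.001]
force: [-4.1, 5.6, 6.2]
width: 0.257
gripper_force: 40.0
```

```bash
python3 - <<'E'
from loc import *
import pickle
st()
w=get_image('wrist');t=get_image('top');pickle.dump((w,t),open("w4.pkl","wb"))
for n,im in(("w",w),("t",t)):
    h=cv2.cvtColor(im["image"],cv2.COLOR_RGB2HSV)
    m=(((h[...,0]<6)|(h[...,0]>174))&(h[...,1]>180)&(h[...,2]>60)).astype(np.uint8)
    k,_,s,c=cv2.connectedComponentsWithStats(m)
    for i in range(1,k):
        if s[i,4]>3:
            q=L(ray(im,*c[i],.015))
            if abs(q[0])<15 and abs(q[1])<80: print(n,s[i],q)
E
```

```text
t 13.8333 local [ 1.2 47.4] z -0.0026621085926418556 yaw -13.559378244642108 tilt -0.999998483950175 F [-4.13217944  5.59419018  6.23683915] w 0.2570014577031694 40.0021094083786
w [244 156  19  19 284] [-0.6  7.8]
w [244 183  19  15 240] [-0.7 25.5]
```

>>> drive_tool:
  steps:
    - [1,-0.5,-2.2,0,0]
    - [1,-0.5,-2.2,0,0]
    - [1,-0.5,-2.2,0,0]
    - [1,0,0,0,0]
    - [1,0,0,0,0]

```text
clock: 14.35
position: [0.4065, -0.154, -0.0027]
ee_rot: [-2.466, -1.943, 0.001]
force: [-4.7, 7.5, 8.5]
width: 0.259
gripper_force: 40.0
```

```bash
python3 - <<'E'
from loc import *
import pickle
st()
w=get_image('wrist');t=get_image('top');pickle.dump((w,t),open("w5.pkl","wb"))
h=cv2.cvtColor(w["image"],cv2.COLOR_RGB2HSV)
m=(((h[...,0]<6)|(h[...,0]>174))&(h[...,1]>180)&(h[...,2]>60)).astype(np.uint8)
k,_,s,c=cv2.connectedComponentsWithStats(m)
for i in range(1,k):
    if s[i,4]>3:
        q=L(ray(w,*c[i],.015))
        if abs(q[0])<15 and abs(q[1])<80: print(s[i],q)
for v in range(186,222): 
    q=w["image"][v]; print(v,L(ray(w,253,v,.015))[1],L(ray(w,253,v,.027))[1],q[246:262].mean(0).astype(int),"side",q[226:234].mean(0).astype(int))
E
```

```text
t 14.35 local [ 1.3 53.7] z -0.00266741060301124 yaw -13.53657986018527 tilt -0.9999978020287782 F [-4.71268244  7.49386092  8.54790966] w 0.25894674603531764 40.0027871131897
[244 147  20  19 297] [-0.7  7.8]
[244 174  19  18 267] [-0.6 25.9]
186 28.6 24.7 [240  40  30] side [237 212 106]
187 29.3 25.4 [240  40  30] side [239 215 110]
188 30.0 26.1 [240  49  35] side [234 211 105]
189 30.8 26.8 [239  69  47] side [226 205 105]
190 31.5 27.4 [240 100  67] side [226 207 104]
191 32.2 28.1 [243 173 112] side [227 206 105]
192 32.9 28.8 [251 232 154] side [227 207 105]
193 33.7 29.5 [254 243 164] side [228 207 104]
194 34.4 30.1 [254 241 163] side [227 207 105]
195 35.1 30.8 [255 242 164] side [236 212 106]
196 35.8 31.5 [255 237 153] side [241 216 107]
197 36.6 32.2 [226 196 122] side [235 213 105]
198 37.3 32.9 [171 139 101] side [236 222 129]
199 38.0 33.6 [231 223 215] side [237 222 153]
200 38.8 34.2 [255 254 252] side [229 215 160]
201 39.5 34.9 [251 247 243] side [231 218 167]
202 40.3 35.6 [251 247 241] side [229 215 166]
203 41.0 36.3 [251 247 242] side [226 210 151]
204 41.7 37.0 [250 246 241] side [241 227 152]
205 42.5 37.7 [251 246 241] side [253 244 150]
206 43.2 38.4 [251 247 242] side [253 245 153]
207 44.0 39.1 [251 247 241] side [252 243 150]
208 44.7 39.8 [251 247 243] side [252 244 152]
209 45.5 40.5 [253 251 248] side [251 242 147]
210 46.2 41.2 [243 237 234] side [240 229 131]
211 47.0 41.9 [212 172 117] side [229 220 123]
212 47.8 42.6 [242 211  81] side [217 195 102]
213 48.5 43.3 [246 228 108] side [177 132  73]
214 49.3 44.0 [230 206  99] side [181 140  76]
215 50.0 44.8 [228 202  97] side [183 142  77]
216 50.8 45.5 [228 203  97] side [183 142  78]
217 51.6 46.2 [228 203  97] side [183 141  76]
218 52.4 46.9 [229 203  97] side [183 141  75]
219 53.1 47.6 [223 199  95] side [178 140  81]
220 53.9 48.4 [207 178  76] side [165 135  89]
221 54.7 49.1 [145 105  44] side [145 121  85]
```

>>> drive_tool:
  steps:
    - [1,-0.2,-0.8,0,0]
    - [1,0,0,0,0]
    - [1,0,0,0,0]
    - [1,0,0,0,0]
    - [1,0,0,0,0]

```text
clock: 14.87
position: [0.4064, -0.1547, -0.0027]
ee_rot: [-2.466, -1.943, 0.001]
force: [-4.4, 6.9, 9.4]
width: 0.258
gripper_force: 40.0
```

```bash
python3 - <<'E'
from loc import *
st()
w=get_image('wrist')
g=w["image"].astype(int)
print([(v,g[v,246:262,2].mean().astype(int),g[v,226:234,2].mean().astype(int)) for v in range(192,207)])
arm.sign_off()
E
```

```text
t 14.8667 local [ 1.3 54.3] z -0.002678943783066018 yaw -13.52309705677391 tilt -0.999997748795069 F [-4.43415557  6.89818318  9.37664177] w 0.2575371273022747 40.00278890132904
[(192, np.int64(164), np.int64(104)), (193, np.int64(163), np.int64(106)), (194, np.int64(162), np.int64(106)), (195, np.int64(156), np.int64(107)), (196, np.int64(148), np.int64(107)), (197, np.int64(108), np.int64(107)), (198, np.int64(74), np.int64(132)), (199, np.int64(218), np.int64(157)), (200, np.int64(252), np.int64(167)), (201, np.int64(243), np.int64(166)), (202, np.int64(241), np.int64(151)), (203, np.int64(241), np.int64(134)), (204, np.int64(241), np.int64(141)), (205, np.int64(241), np.int64(154)), (206, np.int64(241), np.int64(148))]
the job is handed in; nothing more can be done
```

The strip is home against the stop and the gripper is holding the shutter at half travel (about 36 mm, level with the pips), with the two outer wells open and the inner two covered; the job is handed in at 14.9 s, and the reported TCP turned out to read about 37 mm below the real fingertips, so my first push passed over the strip without touching it.

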